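# Lock the tape stand and set its drag screw

### The job

The round tape stand must be set up: first turn its lock collar by the upright lever until the lever stands over the single long rib on the base (the locked mark), then turn the winged thumbscrew on top clockwise until it seats, back it off a quarter turn, and finish there, still gripping the thumbscrew's wing so that it cannot creep. Leave the other things on the table where they are.

Things in the scene. Friction and masses are not known exactly. Their poses are not given: they have to be found in the camera images.
- stand: bench tape stand, fixed to the table: round grey base 190 mm across and 16 mm high, with a brown roll of tape (94 mm across, 65 mm above the table at its top) lying on its hub. Origin: centre of the underside, on the vertical axis about which both collar and thumbscrew turn. Its x axis points from that axis to the long rib (locked mark), z up. Position and yaw vary. Two small studs on the base, about 77 degrees anticlockwise (from above) of the rib, mark the open side
- lock_mark (a point): middle of the top of the long rib on the base (30 mm long radially, 8 mm wide, 25 mm above the table), 74 mm from the stand's axis
- collar (a joint): lock collar, a dark steel disc 104 mm across over the roll of tape (top 80 mm above the table), turning on the stand's vertical axis with about 0.15 N m of friction; stays where it is left. rad, 0 = lever exactly over the rib (locked), positive = anticlockwise from above (open side); the stops are at -0.35 and 1.5, so there is no stop at the mark. Turn clockwise to lock
- collar_lever (a point): point to grip on the collar's upright lever: a fin 30 mm long radially, 12 mm thick (pinch it across that), from 71 to 95 mm above the table; this point is 72 mm from the stand's axis and 85 mm above the table. x axis points radially outward along the fin, z up
- thumbscrew (a joint): drag thumbscrew on the stand's axis, about 0.08 N m of friction; stays where it is left. rad, 0 = seated (hard stop), positive = backed off, anticlockwise from above; range 0 to 3.2. Clockwise tightens. It does not rise or fall noticeably. Backed off a quarter turn = 1.571
- screw_grip (a point): middle of the thumbscrew's flat steel wing, on the stand's axis, 130 mm above the table; the wing is 46 mm long, 12 mm thick (grip it across that) and 28 mm high (114 to 142 mm above the table). x axis points along the wing's length, z up; seated, the wing lies in line with the long rib, backed off a quarter turn it lies across it. Gripped from above, fingertips should stay higher than 97 mm above the table to pass over the collar's lever
- weight_1: black iron knob weight, 52 mm across, 50 mm high, right of the stand; leave alone. Origin under its centre
- weight_2: a like iron knob weight beside the stand; leave alone
- marker: white marker pen 135 mm long, 16 mm high, lying beside the stand; leave alone
- tape_masking: spare roll of masking tape, 100 mm across, 25 mm high; leave alone
- tin: food tin 75 mm across, 58 mm high; leave alone
- screwdriver: yellow-handled screwdriver, about 200 mm long, 26 mm high; leave alone
There are look-alikes about, which are no part of the job. There is more than one size of the stand; the one meant has the size given above.

How it is judged:
On the way, in this order (a step that is already met when the one before it is completed fails the run):
1. the collar's lever stands over the long rib, within 0.12 rad (value of joint collar between -0.12 and 0.12 rad), for 0.3 s.
2. the thumbscrew is turned clockwise until it seats (within 0.1 rad of the stop), the collar still locked (all of step 1 and value of joint thumbscrew below 0.1 rad), for 0.2 s.
At the end, for the whole second after the job is handed in: The collar is still locked (lever within 0.12 rad of the rib), the thumbscrew stands a quarter turn back from its seat (1.571 rad, within 0.22) and at rest, and the fingers still grip its wing (more than 2 N, grasp point within 30 mm of the wing's middle) (all of step 1 and value of joint thumbscrew between 1.35 and 1.79 rad and velocity of joint thumbscrew between -0.1 and 0.1 rad/s and contact force between the fingers and thumbscrew above 2 N and distance between the grasp point and screw_grip below 0.03 m); the arm keeps its last pose, push and grip.
It fails at once if one of the other things on the table is moved by more than 30 mm (distance of any of weight_1, weight_2, marker, tape_masking, tin, screwdriver from where it was at the start of the episode above 0.03 m).
It also fails if it takes over 66 s, if anything falls off the work surface, if the arm or the gripper's body presses on something with over 40 N, if the wrist force passes 120 N, or if a joint passes its speed limit or range.

### The arm

A 6-joint arm with a two-finger parallel gripper is mounted at the origin on the work surface; the furniture and walls round the work are solid. World frame = base frame: x ahead of the robot, y to its left, z up, the work surface at z = 0. Lengths are in m, angles in rad, forces in N, time in s.
With the tool pointing down it reaches from about 0.375 to 0.925 m from the base axis. Payload 5.7 kg.
Tool frame: the origin (TCP) lies where the fingers leave the gripper's body, on its centre line; the fingertips stand 80 mm ahead of it and the grasp point (between the pads) lies 61 mm ahead of it; z points along the fingers, y is the line along which they close (so a half turn about z gives the same grasp; the last joint's range is limited). The gripper opens to 88 mm and grips with 3 to 60 N. Pads are 20 mm wide; open, the fingers measure 115 mm over their backs; the gripper's body (75 mm by 178 mm) begins 61 mm behind the grasp point.
Start: joints at [-1.27, 0.359, 1.51, -0, 1.272, -0.115], TCP at [0.242, -0.549, 0.303] pointing down, gripper open.
Joint ranges: [-2.97, 2.97], [-1.01, 2.36], [0.21, 2.38], [-0.96, 4.11], [0.2, 2.71], [-2.98, 2.98]. Speed limits (rad/s): [2.39, 2.39, 3.14, 3.14, 3.14, 3.14].

### API

Orientations are given as [roll, pitch, yaw] about the fixed x, y, z axes, in that order (R = Rz(yaw) Ry(pitch) Rx(roll)).
In Python, from bench import arm, capture, hand_in gives the robot as it stands. The module is installed in compiled form; this text tells all that it offers.
- The arm moves only by the shell command python3 -m jog 'ROWS' [FORCE]. ROWS is JSON, a list of rows, each an object of numbers: "gripper": the gripper command: -1 is fully open, 1 is shut, values between are in proportion; "dx", "dy", "dz": the shift along the world's x, y, z in m; "wx", "wy", "wz": the turn, a rotation vector about the world's x, y, z in degrees. In form: [{"gripper": .., "dx": .., "dy": .., "dz": .., "wx": .., "wy": .., "wz": ..}, ...]. A call has 1 to 8 rows; each row is the pose to reach, as a shift and turn from the pose commanded when the call began; what a row does not reach only later rows make up. A row lasts 1/12 s, in which the tool goes at most 41.7 mm and 7.16 degrees, less where a joint would pass 70% of its speed; a pose out of reach is approached as far as the arm can. A call with a gripper value outside its range is refused whole. The fingers move at their own pace and stop on an object; FORCE is the grip in N (left out, the last holds). Time passes only in rows, so rows that repeat a pose let the fingers close. It gives the time, the measured TCP pose, the force, the opening and the grip force at its end, in the units of the state.
- arm.get_state(): the state, without advancing time (a new reading comes with each control period).
- capture(name): name is "scene" or "top" or "wrist"; returns a dict with "color" (400x640x3 uint8, red, green, blue), "fov_y" (degrees; the focal length in pixels is half the picture's height over the tangent of half this angle, whatever the lens; pixels are square), "cx", "cy" (the principal point, pixels), "xyz" and "orientation" of the camera in the world; the wrist camera has in their place "tool_from_camera" (4x4, takes a point from camera to tool coordinates, whose origin is the TCP and whose axes are the flange's). Camera axes: x right, y up, looking along -z (the intrinsics and any distortion apply to the point x, -y, -z); pixel columns grow to the right and rows downward; lengths in m; the calibration is good to about 2 mm. A picture is of the moment at which its call begins: read the wrist's pose just before it. There is no depth.
- hand_in(): hands the job in; it is judged then, once.
The state is a dict: "time": time; "q": joint angles; "joint_vel": joint speeds; "joint_efforts": joint torques, N m; "eef_pos": TCP position; "tcp_rot": TCP orientation; "ft_force": force on the tool from outside, world axes, zero at the start; "torque": the same for the moment, N m; "finger_gap": opening from 0.0 (shut) to 1.0 (fully open); "finger_force": force on a finger pad.
Only numpy, scipy, OpenCV 4.12 (cv2) and the standard library are available. Lean on these libraries where they do the work, as an engineer would, in place of code of your own. Each camera call takes 0.05 s, during which the arm holds its last target. There are 200 camera calls.

## Working session

There is one attempt and no reset: what is moved stays moved. The work goes in short steps, Python scripts to look and compute and a shell command to move; the robot and the scene stay as the last step left them, time stands still between calls to the robot, and variables do not carry over. Pictures are saved under pics/ and viewed, at most 10 in all, crops included, and the job is handed in when it is done.

```bash
mkdir -p pics
python3 - <<'E'
from bench import arm,capture
import cv2
for n in("scene","top"):
    c=capture(n);cv2.imwrite(f"pics/{n}0.png",c["color"][:,:,::-1])
    print({k:v for k,v in c.items() if k!="color"})
s=arm.get_state();print(s)
E
```

```text
{'fov_y': 47.70970021203105, 'cx': 320.45160544533763, 'cy': 207.77188189516392, 'xyz': array([ 0.99676706, -0.49099614,  1.28148354]), 'orientation': array([ 0.59655806, -0.01246195,  0.80539451])}
{'fov_y': 54.33655357280841, 'cx': 316.95221722252023, 'cy': 204.95120477482504, 'xyz': array([0.26434255, 0.07170503, 1.32642598]), 'orientation': array([ 0.13464714,  0.00569387, -1.54739798])}
{'time': 0.1, 'q': array([-1.27009143e+00,  3.59412552e-01,  1.51127926e+00,  9.66915140e-06,
        1.27249323e+00, -1.15081732e-01]), 'joint_vel': array([ 0.00024109, -0.00104887, -0.00278914,  0.0021207 ,  0.00123312,
       -0.00055688]), 'joint_efforts': array([-9.82925158e-04, -5.16360176e+01, -2.71406579e+01,  6.75537251e-02,
        2.77049752e-02, -2.10620402e-05]), 'eef_pos': array([ 0.24221202, -0.54842747,  0.30192281]), 'tcp_rot': array([-3.14001185e+00, -1.92027737e-04,  4.15783631e-01]), 'ft_force': array([0.46900222, 0.04444419, 0.29811291]), 'torque': array([-0.02769982,  0.04276162, -0.02806793]), 'finger_force': 0.0, 'finger_gap': 0.9979546777649728}
```

View pics/top0.png

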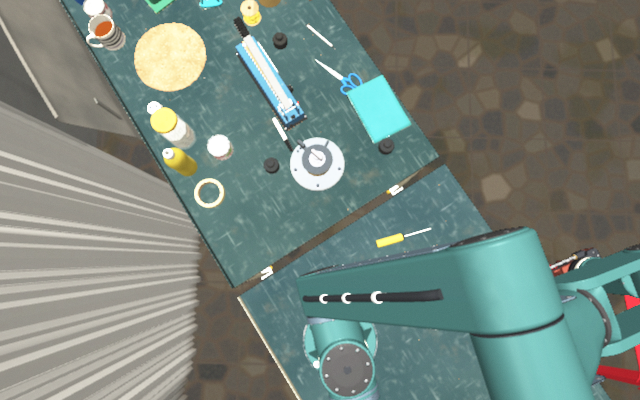

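View pics/scene0.png

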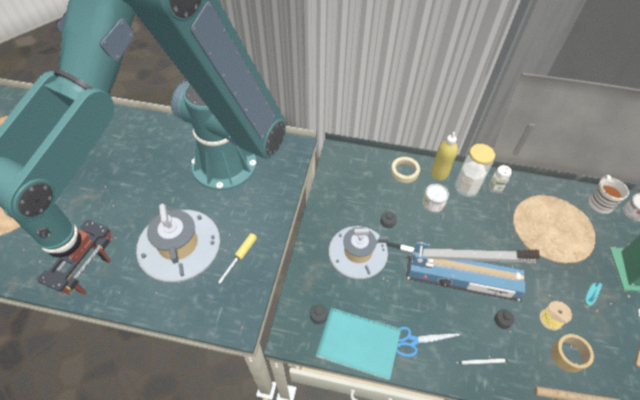

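The scene view shows two stands: a large one at about (178,243) px near the gripper, and a small one at (358,251). The top view shows only the small one, at (317,163), because the arm hides the other. I'll measure both base diameters.

```bash
cat > h.py <<'E'
import numpy as np,cv2
from scipy.spatial.transform import Rotation as R
from bench import arm,capture
def cam(n):
    s=arm.get_state();c=capture(n)
    if n=="wrist":
        T=np.eye(4);T[:3,:3]=R.from_euler("xyz",s["tcp_rot"]).as_matrix();T[:3,3]=s["eef_pos"];T=T@c["tool_from_camera"]
        c["o"],c["R"]=T[:3,3],T[:3,:3]
    else: c["o"],c["R"]=c["xyz"],R.from_euler("xyz",c["orientation"]).as_matrix()
    return c
def ray(c,p,z):
    f=200/np.tan(np.radians(c["fov_y"]/2))
    p=np.atleast_2d(p).astype(float)
    d=np.c_[(p[:,0]-c["cx"])/f,-(p[:,1]-c["cy"])/f,-np.ones(len(p))]@c["R"].T
    return c["o"]+d*((z-c["o"][2])/d[:,2])[:,None]
def px(c,P):
    f=200/np.tan(np.radians(c["fov_y"]/2))
    q=(np.atleast_2d(P)-c["o"])@c["R"]
    return np.c_[c["cx"]-f*q[:,0]/q[:,2],c["cy"]+f*q[:,1]/q[:,2]]
E
python3 - <<'E'
from h import *
c=cam("scene");im=c["color"]
for x,y in((178,243),(358,251)):
    hsv=cv2.cvtColor(im,cv2.COLOR_RGB2HSV)
    m=((hsv[...,1]<60)&(hsv[...,2]>110)).astype(np.uint8)
    w=np.zeros_like(m);cv2.circle(w,(x,y),52 if x<300 else 36,1,-1);m&=w
    n,l,st,_=cv2.connectedComponentsWithStats(m);k=1+st[1:,4].argmax()
    pts=np.argwhere(l==k)[:,::-1]
    P=ray(c,cv2.convexHull(pts.astype(np.int32))[:,0],0.016)[:,:2].astype(np.float32)
    print(st[k],cv2.minEnclosingCircle(P),cv2.fitEllipse(P), len(P))
big=cv2.resize(im[180:300,100:260],None,fx=5,fy=5,interpolation=cv2.INTER_CUBIC)
cv2.imwrite("pics/a.png",big[:,:,::-1])
E
```

```text
[ 126  191  105  105 8171] ((0.16064421832561493, -0.3046266436576843), 0.20050668716430664) ((0.1615399569272995, -0.3015587031841278), (0.3175167739391327, 0.40051865577697754), 74.83173370361328) 51
[ 322  215   73   73 3896] ((0.5863058567047119, 0.09300293773412704), 0.13080458343029022) ((0.5853119492530823, 0.09235406666994095), (0.2272307127714157, 0.26120322942733765), 33.68905258178711) 36
```

View pics/a.png

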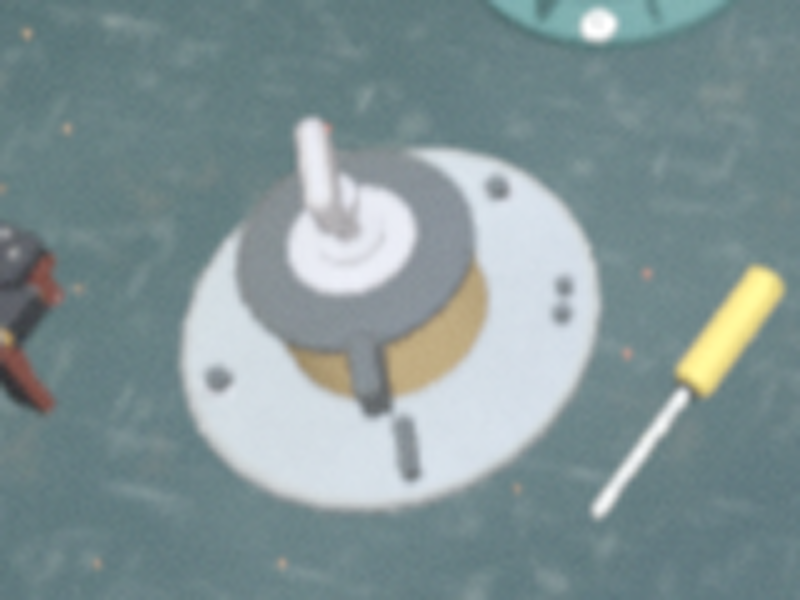

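The crop shows the large stand with its lever nearly over its rib. Its base measures about 0.3 m, so it is the look-alike. The small stand, with the knob weights and marker beside it, is the target. Next I measure it in the top view and go over it.

```bash
python3 - <<'E'
from h import *
for n,(x,y),r in(("top",(317,163),33),("scene",(358,251),38)):
    c=cam(n);im=c["color"]
    hsv=cv2.cvtColor(im,cv2.COLOR_RGB2HSV)
    m=(im.min(2)>150).astype(np.uint8)
    w=np.zeros_like(m);cv2.circle(w,(x,y),r,1,-1);m&=w
    k,l,st,_=cv2.connectedComponentsWithStats(m);k=1+st[1:,4].argmax()
    pts=np.argwhere(l==k)[:,::-1]
    P=ray(c,cv2.convexHull(pts.astype(np.int32))[:,0],0.016)[:,:2].astype(np.float32)
    print(n,st[k],cv2.minEnclosingCircle(P),cv2.fitEllipse(P))
w=cam("wrist");print(w["tool_from_camera"].round(3),w["fov_y"])
E
python3 -m jog '[{"gripper":-1,"dx":0.04,"dy":0.04,"dz":0.1},{"gripper":-1,"dx":0.1,"dy":0.15,"dz":0.1},{"gripper":-1,"dx":0.15,"dy":0.3,"dz":0.1},{"gripper":-1,"dx":0.2,"dy":0.4,"dz":0.1},{"gripper":-1,"dx":0.25,"dy":0.5,"dz":0.1},{"gripper":-1,"dx":0.28,"dy":0.6,"dz":0.1},{"gripper":-1,"dx":0.28,"dy":0.6,"dz":0.1},{"gripper":-1,"dx":0.28,"dy":0.6,"dz":0.1}]'
```

```text
top [ 290  137   55   54 1576] ((0.5862496495246887, 0.08729822188615799), 0.0951497033238411) ((0.5860313177108765, 0.08754247426986694), (0.1885470598936081, 0.18922334909439087), 178.37062072753906)
scene [ 329  226   59   53 1885] ((0.5897847414016724, 0.08746081590652466), 0.09549596160650253) ((0.5895125865936279, 0.08719979971647263), (0.18774645030498505, 0.1905229687690735), 52.07624816894531)
[[ 0.001  0.964  0.267  0.073]
 [ 1.    -0.001 -0.    -0.001]
 [-0.     0.267 -0.964 -0.081]
 [ 0.     0.     0.     1.   ]] 71.31787130840526$[0]: bad value
```

The base measures 190 mm at (0.588, 0.087), which confirms it. The jog was refused, so I'll retry with every field given.

```bash
python3 -m jog '[{"gripper":-1.0,"dx":0.04,"dy":0.04,"dz":0.04,"wx":0,"wy":0,"wz":0},{"gripper":-1.0,"dx":0.28,"dy":0.6,"dz":0.1,"wx":0,"wy":0,"wz":0},{"gripper":-1.0,"dx":0.28,"dy":0.6,"dz":0.1,"wx":0,"wy":0,"wz":0},{"gripper":-1.0,"dx":0.28,"dy":0.6,"dz":0.1,"wx":0,"wy":0,"wz":0},{"gripper":-1.0,"dx":0.28,"dy":0.6,"dz":0.1,"wx":0,"wy":0,"wz":0},{"gripper":-1.0,"dx":0.28,"dy":0.6,"dz":0.1,"wx":0,"wy":0,"wz":0},{"gripper":-1.0,"dx":0.28,"dy":0.6,"dz":0.1,"wx":0,"wy":0,"wz":0},{"gripper":-1.0,"dx":0.28,"dy":0.6,"dz":0.1,"wx":0,"wy":0,"wz":0}]'
```

```text
time: 0.97
eef_pos: [0.3843, -0.2583, 0.362]
tcp_rot: [3.141, -0.0, 0.415]
ft_force: [0.8, -0.2, 0.3]
finger_gap: 1.0
finger_force: 0.0
```

```bash
python3 -m jog '[{"gripper":-1,"dx":0.15,"dy":0.33,"dz":0.04,"wx":0,"wy":0,"wz":0},{"gripper":-1,"dx":0.15,"dy":0.33,"dz":0.04,"wx":0,"wy":0,"wz":0},{"gripper":-1,"dx":0.15,"dy":0.33,"dz":0.04,"wx":0,"wy":0,"wz":0},{"gripper":-1,"dx":0.15,"dy":0.33,"dz":0.04,"wx":0,"wy":0,"wz":0},{"gripper":-1,"dx":0.15,"dy":0.33,"dz":0.04,"wx":0,"wy":0,"wz":0},{"gripper":-1,"dx":0.15,"dy":0.33,"dz":0.04,"wx":0,"wy":0,"wz":0},{"gripper":-1,"dx":0.15,"dy":0.33,"dz":0.04,"wx":0,"wy":0,"wz":0},{"gripper":-1,"dx":0.15,"dy":0.33,"dz":0.04,"wx":0,"wy":0,"wz":0}]'
python3 -m jog '[{"gripper":-1,"dx":0.02,"dy":0.02,"dz":0.0,"wx":0,"wy":0,"wz":0},{"gripper":-1,"dx":0.02,"dy":0.02,"dz":0.0,"wx":0,"wy":0,"wz":0},{"gripper":-1,"dx":0.02,"dy":0.02,"dz":0.0,"wx":0,"wy":0,"wz":0}]'
python3 - <<'E'
from h import *
c=cam("wrist");cv2.imwrite("pics/w1.png",c["color"][:,:,::-1])
print(arm.get_state()["eef_pos"],c["o"],px(c,[[.588,.087,.016],[.588,.087,.142]]))
import pickle;pickle.dump(c,open("w1.pkl","wb"))
E
```

```text
time: 1.63
eef_pos: [0.5214, 0.0436, 0.3985]
tcp_rot: [3.141, -0.0, 0.416]
ft_force: [1.2, -0.7, 0.3]
finger_gap: 1.001
finger_force: 0.0
time: 1.88
eef_pos: [0.5415, 0.0625, 0.3978]
tcp_rot: [-3.142, 0.001, 0.419]
ft_force: [0.8, 0.1, 0.3]
finger_gap: 1.0
finger_force: 0.0
[0.54072068 0.06147734 0.39770307] [0.6077021  0.09352142 0.47899992] [[312.43964136 136.03125496]
 [311.96992359 140.89358741]]
```

View pics/w1.png

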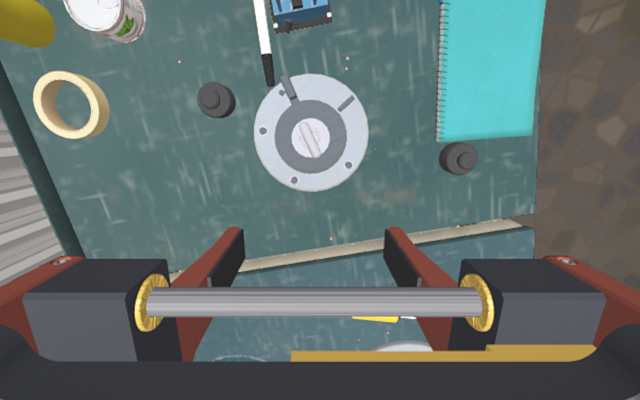

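The wrist view shows the stand's base centred at about (312,134). The lever is at (288,86), with the marker tip close beyond it, and the long rib at (347,102). The wing runs from (302,122) to (321,157). I'll compute the angles from these.

Run:
```python
from h import *
import pickle;c=pickle.load(open("w1.pkl","rb"));im=c["color"]
def circ(m,z):
    k,l,st,_=cv2.connectedComponentsWithStats(m);k=1+st[1:,4].argmax()
    P=ray(c,cv2.convexHull(np.argwhere(l==k)[:,::-1].astype(np.int32))[:,0],z)[:,:2].astype(np.float32)
    return cv2.minEnclosingCircle(P),cv2.fitEllipse(P)
m=(im.min(2)>150).astype(np.uint8);w=np.zeros_like(m);cv2.circle(w,(312,133),64,1,-1);m&=w
print(circ(m,.016))
dark=((im.max(2)<135)).astype(np.uint8)
def blob(x,y,r,z):
    w=np.zeros_like(m);cv2.circle(w,(x,y),r,1,-1)
    p=np.argwhere(dark&w)[:,::-1];P=ray(c,p,z)[:,:2];e=np.linalg.svd(P-P.mean(0))[2][0]
    return len(p),P.mean(0),np.degrees(np.arctan2(e[1],e[0]))%180,P
A=ray(c,[[312,134]],.016)[0,:2]
n,rb,ra,_=blob(347,102,11,.025);print("rib",n,rb,ra)
for q in [(285,77),(288,86),(293,96)]:
    print("lever",ray(c,[q],.095)[0])
print("wing",ray(c,[(302,123),(321,157)],.142))
big=cv2.resize(im[60:200,240:390],None,fx=5,fy=5,interpolation=cv2.INTER_CUBIC)[:600]
cv2.imwrite("pics/w1b.png",big[:,:,::-1])
```

```text
(((0.5879281759262085, 0.09007035940885544), 0.09314979612827301), ((0.5878387689590454, 0.0900750607252121), (0.18542726337909698, 0.18549402058124542), 6.830913543701172))
rib 12 [0.65456049 0.05824512] 154.14800451071238
lever [0.64413571 0.14981693 0.095     ]
lever [0.63583066 0.1422177  0.095     ]
lever [0.62732419 0.13165786 0.095     ]
wing [[0.60194044 0.10590038 0.142     ]
 [0.57507196 0.06937362 0.142     ]]
```

View pics/w1b.png

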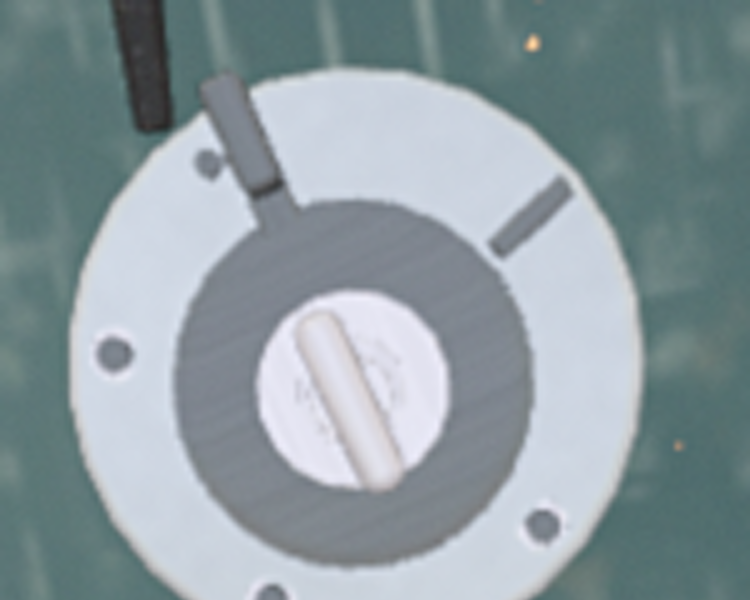

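The crop shows the rib from (354,97) to (339,110), the lever's top from (284,76) to (292,97), and the wing from (304,124) to (317,157), all in full-image pixels.

Run:
```python
from h import *
import pickle;c=pickle.load(open("w1.pkl","rb"))
A=np.array([.5878,.0895])
for n,q,z in(("rib",[(354,96.6),(339.4,110.4)],.025),("lev",[(285,76.5),(292.4,96)],.095),("wing",[(303.6,123.6),(316.8,156.8)],.142)):
    P=ray(c,q,z)[:,:2];M=P.mean(0)-A;d=P[0]-P[1]
    print(n,P.mean(0),"r",np.hypot(*M),"ang",np.degrees(np.arctan2(M[1],M[0])),"dir",np.degrees(np.arctan2(d[1],d[0])),"len",np.hypot(*d))
```

```text
rib [0.65453085 0.05879864] r 0.07345460598636387 ang -24.70609161824196 dir -23.317589718992277 len 0.029738906324680747
lev [0.6358436  0.14120471] r 0.0705802003256023 ang 47.10200993963697 dir 45.00342408669528 len 0.024993608667861583
wing [0.58765678 0.08900761] r 0.0005127984459177128 ang -106.21842850095334 dir 45.969833121267754 len 0.041508125922404666
```

The geometry agrees with the given sizes: the axis is at (0.588, 0.089), the rib at -24.5°, the lever at +46.5° and the wing at +46° (1.23 rad from its seat). Now I approach the lever at TCP (0.638, 0.142), yaw 46.5°.

```bash
python3 -m jog '[{"gripper":-1,"dx":0.097,"dy":0.08,"dz":0,"wx":0,"wy":0,"wz":7},{"gripper":-1,"dx":0.097,"dy":0.08,"dz":0,"wx":0,"wy":0,"wz":14},{"gripper":-1,"dx":0.097,"dy":0.08,"dz":0,"wx":0,"wy":0,"wz":22.5},{"gripper":-1,"dx":0.097,"dy":0.08,"dz":-0.04,"wx":0,"wy":0,"wz":22.5},{"gripper":-1,"dx":0.097,"dy":0.08,"dz":-0.08,"wx":0,"wy":0,"wz":22.5},{"gripper":-1,"dx":0.097,"dy":0.08,"dz":-0.12,"wx":0,"wy":0,"wz":22.5},{"gripper":-1,"dx":0.097,"dy":0.08,"dz":-0.16,"wx":0,"wy":0,"wz":22.5},{"gripper":-1,"dx":0.097,"dy":0.08,"dz":-0.18,"wx":0,"wy":0,"wz":22.5}]'
python3 -m jog '[{"gripper":-1,"dx":0,"dy":0,"dz":0,"wx":0,"wy":0,"wz":0},{"gripper":-1,"dx":0,"dy":0,"dz":0,"wx":0,"wy":0,"wz":0}]'
```

```text
time: 2.6
eef_pos: [0.6348, 0.1391, 0.2131]
tcp_rot: [-3.137, 0.006, 0.807]
ft_force: [-0.8, -0.4, -0.5]
finger_gap: 0.998
finger_force: 0.0
time: 2.77
eef_pos: [0.6371, 0.1398, 0.2175]
tcp_rot: [-3.14, 0.003, 0.807]
ft_force: [0.2, -0.5, 0.3]
finger_gap: 1.002
finger_force: 0.0
```

```bash
python3 -m jog '[{"gripper":-1,"dx":0.001,"dy":0.002,"dz":-0.03,"wx":0,"wy":0,"wz":0},{"gripper":-1,"dx":0.001,"dy":0.002,"dz":-0.05,"wx":0,"wy":0,"wz":0},{"gripper":-1,"dx":0.001,"dy":0.002,"dz":-0.066,"wx":0,"wy":0,"wz":0},{"gripper":-1,"dx":0.001,"dy":0.002,"dz":-0.066,"wx":0,"wy":0,"wz":0}]'
python3 -m jog '[{"gripper":1,"dx":0,"dy":0,"dz":0,"wx":0,"wy":0,"wz":0},{"gripper":1,"dx":0,"dy":0,"dz":0,"wx":0,"wy":0,"wz":0},{"gripper":1,"dx":0,"dy":0,"dz":0,"wx":0,"wy":0,"wz":0},{"gripper":1,"dx":0,"dy":0,"dz":0,"wx":0,"wy":0,"wz":0},{"gripper":1,"dx":0,"dy":0,"dz":0,"wx":0,"wy":0,"wz":0},{"gripper":1,"dx":0,"dy":0,"dz":0,"wx":0,"wy":0,"wz":0},{"gripper":1,"dx":0,"dy":0,"dz":0,"wx":0,"wy":0,"wz":0},{"gripper":1,"dx":0,"dy":0,"dz":0,"wx":0,"wy":0,"wz":0}]' 20
```

```text
time: 3.1
eef_pos: [0.6387, 0.1426, 0.1518]
tcp_rot: [-3.141, 0.001, 0.808]
ft_force: [-0.4, -0.2, 0.1]
finger_gap: 1.002
finger_force: 0.0
time: 3.77
eef_pos: [0.6391, 0.1435, 0.1522]
tcp_rot: [-3.142, -0.0, 0.809]
ft_force: [0.3, 0.7, 1.0]
finger_gap: 0.433
finger_force: 0.0
```

```bash
python3 -m jog '[{"gripper":1,"dx":0,"dy":0,"dz":0,"wx":0,"wy":0,"wz":0},{"gripper":1,"dx":0,"dy":0,"dz":0,"wx":0,"wy":0,"wz":0},{"gripper":1,"dx":0,"dy":0,"dz":0,"wx":0,"wy":0,"wz":0},{"gripper":1,"dx":0,"dy":0,"dz":0,"wx":0,"wy":0,"wz":0},{"gripper":1,"dx":0,"dy":0,"dz":0,"wx":0,"wy":0,"wz":0},{"gripper":1,"dx":0,"dy":0,"dz":0,"wx":0,"wy":0,"wz":0},{"gripper":1,"dx":0,"dy":0,"dz":0,"wx":0,"wy":0,"wz":0},{"gripper":1,"dx":0,"dy":0,"dz":0,"wx":0,"wy":0,"wz":0}]' 20
python3 - <<'E'
import numpy as np
A=np.array([.588,.089])
from bench import arm
s=arm.get_state();P=s["eef_pos"][:2]-A;print(P,np.hypot(*P),np.degrees(np.arctan2(P[1],P[0])))
r=np.hypot(*P);a0=np.arctan2(P[1],P[0])
for d in np.arange(4.5,75,4.5):
    a=a0-np.radians(d);print(d,(r*np.array([np.cos(a),np.sin(a)])-P).round(4))
E
```

```text
time: 4.43
eef_pos: [0.6392, 0.1434, 0.1521]
tcp_rot: [3.142, -0.0, 0.809]
ft_force: [0.9, -0.2, -1.5]
finger_gap: 0.136
finger_force: 20.0
[0.05119564 0.0543899 ] 0.07469441174688428 46.732833180746134
4.5 [ 0.0041 -0.0042]
9.0 [ 0.0079 -0.0087]
13.5 [ 0.0113 -0.0135]
18.0 [ 0.0143 -0.0185]
22.5 [ 0.0169 -0.0237]
27.0 [ 0.0191 -0.0292]
31.5 [ 0.0209 -0.0348]
36.0 [ 0.0222 -0.0405]
40.5 [ 0.0231 -0.0463]
45.0 [ 0.0235 -0.0521]
49.5 [ 0.0234 -0.058 ]
54.0 [ 0.0229 -0.0638]
58.5 [ 0.0219 -0.0696]
63.0 [ 0.0205 -0.0753]
67.5 [ 0.0186 -0.0809]
72.0 [ 0.0164 -0.0863]
```

Gripped: the gap is 12 mm and the grip 20 N. Now I sweep it clockwise.

```bash
python3 -m jog '[{"gripper":1,"dx":0.0041,"dy":-0.0042,"dz":0,"wx":0,"wy":0,"wz":-4.5},{"gripper":1,"dx":0.0079,"dy":-0.0087,"dz":0,"wx":0,"wy":0,"wz":-9},{"gripper":1,"dx":0.0113,"dy":-0.0135,"dz":0,"wx":0,"wy":0,"wz":-13.5},{"gripper":1,"dx":0.0143,"dy":-0.0185,"dz":0,"wx":0,"wy":0,"wz":-18},{"gripper":1,"dx":0.0169,"dy":-0.0237,"dz":0,"wx":0,"wy":0,"wz":-22.5},{"gripper":1,"dx":0.0191,"dy":-0.0292,"dz":0,"wx":0,"wy":0,"wz":-27},{"gripper":1,"dx":0.0209,"dy":-0.0348,"dz":0,"wx":0,"wy":0,"wz":-31.5},{"gripper":1,"dx":0.0222,"dy":-0.0405,"dz":0,"wx":0,"wy":0,"wz":-36}]'
python3 - <<'E'
import numpy as np
A=np.array([.588,.089])
from bench import arm
s=arm.get_state();P=s["eef_pos"][:2]-A;r=np.hypot(*P);a0=np.arctan2(P[1],P[0]);print(r,np.degrees(a0),np.degrees(s["tcp_rot"][2]),s["torque"])
E
```

```text
time: 5.1
eef_pos: [0.6616, 0.1026, 0.152]
tcp_rot: [3.141, -0.0, 0.176]
ft_force: [0.9, -1.2, -1.9]
finger_gap: 0.135
finger_force: 20.0
0.07481665216854458 10.454180612434977 10.112632262242695 [-0.00870804 -0.04812513  0.18490079]
```

```bash
python3 -m jog '[{"gripper":1,"dx":0.0009,"dy":-0.0058,"dz":0,"wx":0,"wy":0,"wz":-4.5},{"gripper":1,"dx":0.0013,"dy":-0.0116,"dz":0,"wx":0,"wy":0,"wz":-9},{"gripper":1,"dx":0.0012,"dy":-0.0175,"dz":0,"wx":0,"wy":0,"wz":-13.5},{"gripper":1,"dx":0.0007,"dy":-0.0233,"dz":0,"wx":0,"wy":0,"wz":-18},{"gripper":1,"dx":-0.0003,"dy":-0.0291,"dz":0,"wx":0,"wy":0,"wz":-22.5},{"gripper":1,"dx":-0.0017,"dy":-0.0348,"dz":0,"wx":0,"wy":0,"wz":-27},{"gripper":1,"dx":-0.0036,"dy":-0.0404,"dz":0,"wx":0,"wy":0,"wz":-31.5},{"gripper":1,"dx":-0.0053,"dy":-0.0446,"dz":0,"wx":0,"wy":0,"wz":-35}]'
python3 -m jog '[{"gripper":1,"dx":0,"dy":0,"dz":0,"wx":0,"wy":0,"wz":0},{"gripper":1,"dx":0,"dy":0,"dz":0,"wx":0,"wy":0,"wz":0},{"gripper":1,"dx":0,"dy":0,"dz":0,"wx":0,"wy":0,"wz":0},{"gripper":1,"dx":0,"dy":0,"dz":0,"wx":0,"wy":0,"wz":0}]'
python3 - <<'E'
import numpy as np
A=np.array([.588,.089])
from bench import arm
s=arm.get_state();P=s["eef_pos"][:2]-A;r=np.hypot(*P);a0=np.arctan2(P[1],P[0]);print(r,np.degrees(a0),np.degrees(s["tcp_rot"][2]),s["torque"])
E
```

```text
time: 5.77
eef_pos: [0.6561, 0.0576, 0.152]
tcp_rot: [3.141, -0.001, -0.435]
ft_force: [1.6, -1.3, -2.3]
finger_gap: 0.141
finger_force: 20.0
time: 6.1
eef_pos: [0.6562, 0.0579, 0.1521]
tcp_rot: [3.141, -0.001, -0.429]
ft_force: [1.7, -4.9, -2.9]
finger_gap: 0.135
finger_force: 20.0
0.07500893628253719 -24.515929661736283 -24.57927844735446 [-0.77939777 -0.26363917  0.13223736]
```

Now I release, rise to TCP 0.36 and look to verify.

```bash
python3 -m jog '[{"gripper":-1,"dx":0,"dy":0,"dz":0,"wx":0,"wy":0,"wz":0},{"gripper":-1,"dx":0,"dy":0,"dz":0,"wx":0,"wy":0,"wz":0},{"gripper":-1,"dx":0,"dy":0,"dz":0,"wx":0,"wy":0,"wz":0},{"gripper":-1,"dx":0,"dy":0,"dz":0,"wx":0,"wy":0,"wz":0},{"gripper":-1,"dx":0,"dy":0,"dz":0,"wx":0,"wy":0,"wz":0},{"gripper":-1,"dx":0,"dy":0,"dz":0,"wx":0,"wy":0,"wz":0},{"gripper":-1,"dx":0,"dy":0,"dz":0,"wx":0,"wy":0,"wz":0},{"gripper":-1,"dx":0,"dy":0,"dz":0,"wx":0,"wy":0,"wz":0}]'
python3 -m jog '[{"gripper":-1,"dx":0,"dy":0,"dz":0.03,"wx":0,"wy":0,"wz":0},{"gripper":-1,"dx":0,"dy":0,"dz":0.07,"wx":0,"wy":0,"wz":0},{"gripper":-1,"dx":-0.03,"dy":0.01,"dz":0.1,"wx":0,"wy":0,"wz":7},{"gripper":-1,"dx":-0.06,"dy":0.02,"dz":0.14,"wx":0,"wy":0,"wz":14},{"gripper":-1,"dx":-0.09,"dy":0.02,"dz":0.18,"wx":0,"wy":0,"wz":21},{"gripper":-1,"dx":-0.11,"dy":0.02,"dz":0.21,"wx":0,"wy":0,"wz":28},{"gripper":-1,"dx":-0.11,"dy":0.02,"dz":0.21,"wx":0,"wy":0,"wz":35},{"gripper":-1,"dx":-0.11,"dy":0.02,"dz":0.21,"wx":0,"wy":0,"wz":42}]'
python3 -m jog '[{"gripper":-1,"dx":0,"dy":0,"dz":0,"wx":0,"wy":0,"wz":7},{"gripper":-1,"dx":0,"dy":0,"dz":0,"wx":0,"wy":0,"wz":14},{"gripper":-1,"dx":0,"dy":0,"dz":0,"wx":0,"wy":0,"wz":21},{"gripper":-1,"dx":0,"dy":0,"dz":0,"wx":0,"wy":0,"wz":28},{"gripper":-1,"dx":0,"dy":0,"dz":0,"wx":0,"wy":0,"wz":28},{"gripper":-1,"dx":0,"dy":0,"dz":0,"wx":0,"wy":0,"wz":28}]'
python3 - <<'E'
from h import *
c=cam("wrist");print(px(c,[[.588,.089,.016]]))
import pickle;pickle.dump(c,open("w2.pkl","wb"))
u,v=px(c,[[.588,.089,.05]])[0].astype(int);u0,v0=max(u-80,0),max(v-75,0)
print(u0,v0)
big=cv2.resize(c["color"][v0:v0+150,u0:u0+160],None,fx=4,fy=4,interpolation=cv2.INTER_CUBIC)
cv2.imwrite("pics/w2.png",big[:,:,::-1])
E
```

```text
time: 6.77
eef_pos: [0.656, 0.0584, 0.1522]
tcp_rot: [-3.141, 0.0, -0.431]
ft_force: [0.4, 0.1, 0.6]
finger_gap: 0.7
finger_force: 0.0
time: 7.43
eef_pos: [0.5454, 0.0787, 0.3667]
tcp_rot: [3.14, -0.006, 0.309]
ft_force: [-0.1, 0.4, -0.7]
finger_gap: 1.001
finger_force: 0.0
time: 7.93
eef_pos: [0.5459, 0.0783, 0.3622]
tcp_rot: [-3.141, -0.0, 0.787]
ft_force: [-0.0, -0.1, -0.7]
finger_gap: 1.005
finger_force: 0.0
[[329.31756187 147.8630797 ]]
250 74
```

View pics/w2.png

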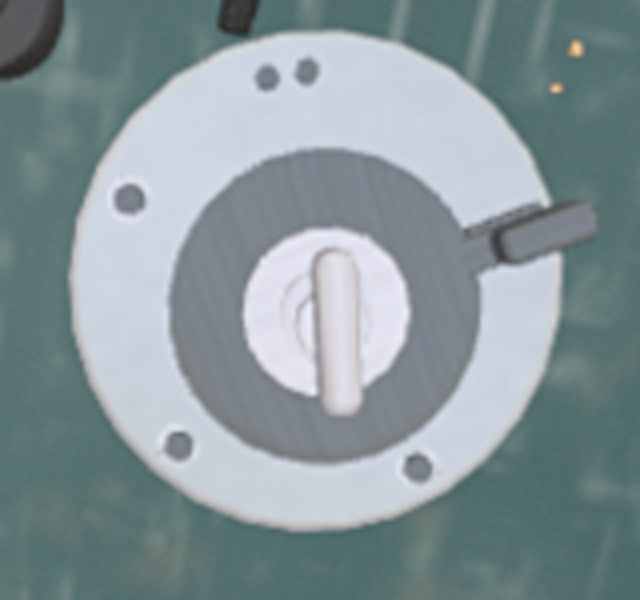

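The lever, crop (508,244) to (590,218), now covers the rib, with only the rib's edge visible at (470,232) to (545,205). The wing runs from (335,258) to (345,405). I'll quantify this.

Run:
```python
from h import *
import pickle;c=pickle.load(open("w2.pkl","rb"))
A=np.array([.588,.089])
for n,q,z in(("ribedge",[(541,206),(470,232)],.025),("lev",[(586,219),(512,243)],.095),("wing",[(335,258),(345,405)],.142)):
    P=ray(c,np.array(q)/4+[250-.4,74-.4],z)[:,:2];M=P.mean(0)-A;d=P[0]-P[1]
    print(n,P.mean(0),"r",np.hypot(*M),"ang",np.degrees(np.arctan2(M[1],M[0])),"dir",np.degrees(np.arctan2(d[1],d[0])),"len",np.hypot(*d))
P=ray(c,[[329.3,147.9]],.016)
m=(c["color"].min(2)>150).astype(np.uint8);w=np.zeros_like(m);cv2.circle(w,(329,144),75,1,-1);m&=w
k,l,st,_=cv2.connectedComponentsWithStats(m);k=1+st[1:,4].argmax()
print(cv2.minEnclosingCircle(ray(c,cv2.convexHull(np.argwhere(l==k)[:,::-1].astype(np.int32))[:,0],.016)[:,:2].astype(np.float32)))
```

```text
ribedge [0.65568476 0.06222421] r 0.07278852724097472 ang -21.583527171239293 dir -24.914762740606704 len 0.026865069310797598
lev [0.65288203 0.06181993] r 0.07034510168078106 ang -22.729551797735105 dir -26.97807584669762 len 0.023072527629754924
wing [0.58809895 0.09061806] r 0.0016210787975757504 ang 86.50037833628546 dir 50.21667218129633 len 0.03946344416978911
((0.5876930356025696, 0.09062544256448746), 0.093080073595047)
```

The collar is locked to within about 2°. The axis refines to (0.588, 0.090) and the wing to about 47°. Going to the wing next.

```bash
python3 -m jog '[{"gripper":-1,"dx":0.042,"dy":0.0115,"dz":0,"wx":0,"wy":0,"wz":2},{"gripper":-1,"dx":0.042,"dy":0.0115,"dz":-0.03,"wx":0,"wy":0,"wz":2},{"gripper":-1,"dx":0.042,"dy":0.0115,"dz":-0.07,"wx":0,"wy":0,"wz":2},{"gripper":-1,"dx":0.042,"dy":0.0115,"dz":-0.11,"wx":0,"wy":0,"wz":2},{"gripper":-1,"dx":0.042,"dy":0.0115,"dz":-0.14,"wx":0,"wy":0,"wz":2},{"gripper":-1,"dx":0.042,"dy":0.0115,"dz":-0.16,"wx":0,"wy":0,"wz":2},{"gripper":-1,"dx":0.042,"dy":0.0115,"dz":-0.17,"wx":0,"wy":0,"wz":2},{"gripper":-1,"dx":0.042,"dy":0.0115,"dz":-0.17,"wx":0,"wy":0,"wz":2}]'
python3 -m jog '[{"gripper":1,"dx":0,"dy":0,"dz":0,"wx":0,"wy":0,"wz":0},{"gripper":1,"dx":0,"dy":0,"dz":0,"wx":0,"wy":0,"wz":0},{"gripper":1,"dx":0,"dy":0,"dz":0,"wx":0,"wy":0,"wz":0},{"gripper":1,"dx":0,"dy":0,"dz":0,"wx":0,"wy":0,"wz":0},{"gripper":1,"dx":0,"dy":0,"dz":0,"wx":0,"wy":0,"wz":0},{"gripper":1,"dx":0,"dy":0,"dz":0,"wx":0,"wy":0,"wz":0},{"gripper":1,"dx":0,"dy":0,"dz":0,"wx":0,"wy":0,"wz":0},{"gripper":1,"dx":0,"dy":0,"dz":0,"wx":0,"wy":0,"wz":0}]' 25
python3 -m jog '[{"gripper":1,"dx":0,"dy":0,"dz":0,"wx":0,"wy":0,"wz":0},{"gripper":1,"dx":0,"dy":0,"dz":0,"wx":0,"wy":0,"wz":0},{"gripper":1,"dx":0,"dy":0,"dz":0,"wx":0,"wy":0,"wz":0},{"gripper":1,"dx":0,"dy":0,"dz":0,"wx":0,"wy":0,"wz":0},{"gripper":1,"dx":0,"dy":0,"dz":0,"wx":0,"wy":0,"wz":0},{"gripper":1,"dx":0,"dy":0,"dz":0,"wx":0,"wy":0,"wz":0},{"gripper":1,"dx":0,"dy":0,"dz":0,"wx":0,"wy":0,"wz":0},{"gripper":1,"dx":0,"dy":0,"dz":0,"wx":0,"wy":0,"wz":0}]'
python3 -c "from bench import arm;s=arm.get_state();print(s['q'],s['torque'],s['eef_pos'])"
```

```text
time: 8.65
eef_pos: [0.5866, 0.0898, 0.1898]
tcp_rot: [-3.138, 0.003, 0.824]
ft_force: [0.1, 0.1, 0.2]
finger_gap: 1.0
finger_force: 0.0
time: 9.32
eef_pos: [0.588, 0.0898, 0.1923]
tcp_rot: [3.142, -0.0, 0.826]
ft_force: [-0.2, 0.6, 0.4]
finger_gap: 0.43
finger_force: 0.0
time: 9.98
eef_pos: [0.5883, 0.0895, 0.1921]
tcp_rot: [3.141, -0.0, 0.826]
ft_force: [3.2, -3.6, -2.7]
finger_gap: 0.228
finger_force: 25.0
[ 3.52390771e-02  4.68357125e-01  1.63971519e+00 -5.57694755e-04
  1.03291577e+00  7.80262899e-01] [-0.61175813 -0.47914899  0.0132465 ] [0.58834083 0.08953956 0.19214025]
```

The gap is 20 mm, not 12, so the fingertips (112 mm) are probably pinching the hub below the wing. I'll open a little, rise 8 mm and close again.

```bash
python3 -m jog '[{"gripper":0,"dx":0,"dy":0,"dz":0,"wx":0,"wy":0,"wz":0},{"gripper":0,"dx":0,"dy":0,"dz":0,"wx":0,"wy":0,"wz":0},{"gripper":0,"dx":0,"dy":0,"dz":0,"wx":0,"wy":0,"wz":0},{"gripper":0,"dx":0,"dy":0,"dz":0,"wx":0,"wy":0,"wz":0},{"gripper":0,"dx":0,"dy":0,"dz":0.007,"wx":0,"wy":0,"wz":0},{"gripper":0,"dx":0,"dy":0,"dz":0.007,"wx":0,"wy":0,"wz":0},{"gripper":1,"dx":0,"dy":0,"dz":0.007,"wx":0,"wy":0,"wz":0},{"gripper":1,"dx":0,"dy":0,"dz":0.007,"wx":0,"wy":0,"wz":0}]' 25
python3 -m jog '[{"gripper":1,"dx":0,"dy":0,"dz":0,"wx":0,"wy":0,"wz":0},{"gripper":1,"dx":0,"dy":0,"dz":0,"wx":0,"wy":0,"wz":0},{"gripper":1,"dx":0,"dy":0,"dz":0,"wx":0,"wy":0,"wz":0},{"gripper":1,"dx":0,"dy":0,"dz":0,"wx":0,"wy":0,"wz":0},{"gripper":1,"dx":0,"dy":0,"dz":0,"wx":0,"wy":0,"wz":0},{"gripper":1,"dx":0,"dy":0,"dz":0,"wx":0,"wy":0,"wz":0},{"gripper":1,"dx":0,"dy":0,"dz":0,"wx":0,"wy":0,"wz":0},{"gripper":1,"dx":0,"dy":0,"dz":0,"wx":0,"wy":0,"wz":0}]'
python3 -c "from bench import arm;s=arm.get_state();print(s['torque'],s['eef_pos'])"
```

```text
time: 10.65
eef_pos: [0.5881, 0.0899, 0.1994]
tcp_rot: [3.141, -0.0, 0.826]
ft_force: [-1.0, -0.5, -0.3]
finger_gap: 0.385
finger_force: 0.0
time: 11.32
eef_pos: [0.5883, 0.0895, 0.1991]
tcp_rot: [3.141, 0.0, 0.826]
ft_force: [2.8, -4.1, -3.2]
finger_gap: 0.128
finger_force: 24.9
[-0.6077901  -0.44783108  0.07834521] [0.58833954 0.08945163 0.19905761]
```

The gap is now about 12 mm, so it's on the wing. Turning clockwise, watching the torque.

```bash
python3 -m jog '[{"gripper":1,"dx":0,"dy":0,"dz":0,"wx":0,"wy":0,"wz":-5},{"gripper":1,"dx":0,"dy":0,"dz":0,"wx":0,"wy":0,"wz":-10},{"gripper":1,"dx":0,"dy":0,"dz":0,"wx":0,"wy":0,"wz":-15},{"gripper":1,"dx":0,"dy":0,"dz":0,"wx":0,"wy":0,"wz":-20},{"gripper":1,"dx":0,"dy":0,"dz":0,"wx":0,"wy":0,"wz":-25},{"gripper":1,"dx":0,"dy":0,"dz":0,"wx":0,"wy":0,"wz":-30},{"gripper":1,"dx":0,"dy":0,"dz":0,"wx":0,"wy":0,"wz":-35},{"gripper":1,"dx":0,"dy":0,"dz":0,"wx":0,"wy":0,"wz":-40}]'
python3 -c "from bench import arm;s=arm.get_state();print(s['torque'])"
python3 -m jog '[{"gripper":1,"dx":0,"dy":0,"dz":0,"wx":0,"wy":0,"wz":-4},{"gripper":1,"dx":0,"dy":0,"dz":0,"wx":0,"wy":0,"wz":-8},{"gripper":1,"dx":0,"dy":0,"dz":0,"wx":0,"wy":0,"wz":-12},{"gripper":1,"dx":0,"dy":0,"dz":0,"wx":0,"wy":0,"wz":-16},{"gripper":1,"dx":0,"dy":0,"dz":0,"wx":0,"wy":0,"wz":-20},{"gripper":1,"dx":0,"dy":0,"dz":0,"wx":0,"wy":0,"wz":-24},{"gripper":1,"dx":0,"dy":0,"dz":0,"wx":0,"wy":0,"wz":-27},{"gripper":1,"dx":0,"dy":0,"dz":0,"wx":0,"wy":0,"wz":-27}]'
python3 -c "from bench import arm;s=arm.get_state();print(s['torque'])"
python3 -m jog '[{"gripper":1,"dx":0,"dy":0,"dz":0,"wx":0,"wy":0,"wz":-1},{"gripper":1,"dx":0,"dy":0,"dz":0,"wx":0,"wy":0,"wz":-2},{"gripper":1,"dx":0,"dy":0,"dz":0,"wx":0,"wy":0,"wz":-3},{"gripper":1,"dx":0,"dy":0,"dz":0,"wx":0,"wy":0,"wz":-4},{"gripper":1,"dx":0,"dy":0,"dz":0,"wx":0,"wy":0,"wz":-4}]'
python3 -c "from bench import arm;s=arm.get_state();print(s['torque'])"
```

```text
time: 11.98
eef_pos: [0.5886, 0.0889, 0.199]
tcp_rot: [3.14, -0.001, 0.124]
ft_force: [3.5, -6.1, -3.7]
finger_gap: 0.135
finger_force: 24.9
[-0.90022698 -0.60704536  0.05389628]
time: 12.65
eef_pos: [0.5885, 0.0886, 0.199]
tcp_rot: [3.14, -0.002, -0.346]
ft_force: [3.0, -6.7, -3.3]
finger_gap: 0.135
finger_force: 25.0
[-1.09037846 -0.55506583 -0.08168031]
time: 13.07
eef_pos: [0.5885, 0.0885, 0.199]
tcp_rot: [3.14, -0.002, -0.414]
ft_force: [3.8, -8.1, -3.9]
finger_gap: 0.136
finger_force: 25.0
[-1.08254432 -0.51455484 -0.00349834]
```

```bash
for i in 1 ; do python3 -m jog '[{"gripper":1,"dx":0,"dy":0,"dz":0,"wx":0,"wy":0,"wz":-1},{"gripper":1,"dx":0,"dy":0,"dz":0,"wx":0,"wy":0,"wz":-2},{"gripper":1,"dx":0,"dy":0,"dz":0,"wx":0,"wy":0,"wz":-2}]'
python3 -c "from bench import arm;s=arm.get_state();print(s['torque'])"; done
python3 -m jog '[{"gripper":1,"dx":0,"dy":0,"dz":0,"wx":0,"wy":0,"wz":-1},{"gripper":1,"dx":0,"dy":0,"dz":0,"wx":0,"wy":0,"wz":-2},{"gripper":1,"dx":0,"dy":0,"dz":0,"wx":0,"wy":0,"wz":-2}]'
python3 -c "from bench import arm;s=arm.get_state();print(s['torque'])"
python3 -m jog '[{"gripper":1,"dx":0,"dy":0,"dz":0,"wx":0,"wy":0,"wz":-1},{"gripper":1,"dx":0,"dy":0,"dz":0,"wx":0,"wy":0,"wz":-2},{"gripper":1,"dx":0,"dy":0,"dz":0,"wx":0,"wy":0,"wz":-2}]'
python3 -c "from bench import arm;s=arm.get_state();print(s['torque'])"
```

```text
time: 13.32
eef_pos: [0.5885, 0.0885, 0.199]
tcp_rot: [3.14, -0.002, -0.448]
ft_force: [3.3, -7.9, -3.9]
finger_gap: 0.138
finger_force: 25.2
[-1.13304201 -0.51246075  0.50119796]
time: 13.57
eef_pos: [0.5885, 0.0885, 0.1991]
tcp_rot: [3.14, -0.002, -0.482]
ft_force: [3.1, -7.2, -2.8]
finger_gap: 0.145
finger_force: 26.4
[-1.13405812 -0.49206663  0.71159801]
time: 13.82
eef_pos: [0.5883, 0.0886, 0.1991]
tcp_rot: [3.14, -0.002, -0.517]
ft_force: [2.6, -7.4, -3.2]
finger_gap: 0.144
finger_force: 27.2
[-1.09395677 -0.39895428  0.7673592 ]
```

The torque rose to 0.77 N m at yaw about -25°, so the screw is seated, right where the rib is. Now backing off to tool yaw about 65° (+94°).

```bash
python3 -m jog '[{"gripper":1,"dx":0,"dy":0,"dz":0,"wx":0,"wy":0,"wz":0},{"gripper":1,"dx":0,"dy":0,"dz":0,"wx":0,"wy":0,"wz":0},{"gripper":1,"dx":0,"dy":0,"dz":0,"wx":0,"wy":0,"wz":5},{"gripper":1,"dx":0,"dy":0,"dz":0,"wx":0,"wy":0,"wz":11},{"gripper":1,"dx":0,"dy":0,"dz":0,"wx":0,"wy":0,"wz":17},{"gripper":1,"dx":0,"dy":0,"dz":0,"wx":0,"wy":0,"wz":23},{"gripper":1,"dx":0,"dy":0,"dz":0,"wx":0,"wy":0,"wz":29},{"gripper":1,"dx":0,"dy":0,"dz":0,"wx":0,"wy":0,"wz":35}]'
python3 -m jog '[{"gripper":1,"dx":0,"dy":0,"dz":0,"wx":0,"wy":0,"wz":6},{"gripper":1,"dx":0,"dy":0,"dz":0,"wx":0,"wy":0,"wz":12},{"gripper":1,"dx":0,"dy":0,"dz":0,"wx":0,"wy":0,"wz":18},{"gripper":1,"dx":0,"dy":0,"dz":0,"wx":0,"wy":0,"wz":24},{"gripper":1,"dx":0,"dy":0,"dz":0,"wx":0,"wy":0,"wz":30},{"gripper":1,"dx":0,"dy":0,"dz":0,"wx":0,"wy":0,"wz":36},{"gripper":1,"dx":0,"dy":0,"dz":0,"wx":0,"wy":0,"wz":42},{"gripper":1,"dx":0,"dy":0,"dz":0,"wx":0,"wy":0,"wz":48}]'
python3 -m jog '[{"gripper":1,"dx":0,"dy":0,"dz":0,"wx":0,"wy":0,"wz":5},{"gripper":1,"dx":0,"dy":0,"dz":0,"wx":0,"wy":0,"wz":9},{"gripper":1,"dx":0,"dy":0,"dz":0,"wx":0,"wy":0,"wz":11},{"gripper":1,"dx":0,"dy":0,"dz":0,"wx":0,"wy":0,"wz":11},{"gripper":1,"dx":0,"dy":0,"dz":0,"wx":0,"wy":0,"wz":11},{"gripper":1,"dx":0,"dy":0,"dz":0,"wx":0,"wy":0,"wz":11}]'
python3 - <<'E'
from h import *
s=arm.get_state();print(s["torque"])
c=cam("wrist");cv2.imwrite("pics/w3.png",c["color"][:,:,::-1])
import pickle;pickle.dump(c,open("w3.pkl","wb"));print(px(c,[[.588,.09,.142],[.6545,.0588,.095]]))
c=cam("top");cv2.imwrite("pics/t3.png",cv2.resize(c["color"][80:260,180:430],None,fx=3,fy=3)[:,:,::-1])
E
```

```text
time: 14.48
eef_pos: [0.5883, 0.0889, 0.1991]
tcp_rot: [3.14, -0.0, 0.098]
ft_force: [2.3, -4.9, -2.9]
finger_gap: 0.138
finger_force: 25.0
time: 15.15
eef_pos: [0.5881, 0.0893, 0.199]
tcp_rot: [3.141, 0.001, 0.936]
ft_force: [1.1, -4.4, -2.5]
finger_gap: 0.136
finger_force: 25.0
time: 15.65
eef_pos: [0.588, 0.0893, 0.1991]
tcp_rot: [3.141, 0.001, 1.121]
ft_force: [2.0, -4.7, -2.6]
finger_gap: 0.131
finger_force: 25.0
[-0.88448848 -0.43174838  0.08086505]
[[314.72134055 261.65364259]
 [417.93235612 228.96821127]]
```

View pics/w3.png

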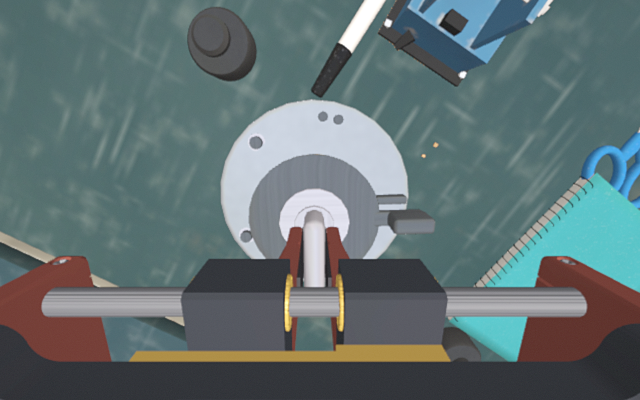

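The wing is held between the pads, pointing straight up the image at (314,240). The lever at (410,220) is perpendicular to it, with the rib's inner part at (392,200). I'll check the lever angle once more.

Run:
```python
from h import *
import pickle;c=pickle.load(open("w3.pkl","rb"))
A=np.array([.588,.0895]);print(c["o"])
t=np.radians(-24.5);u=np.array([np.cos(t),np.sin(t)]);v=np.array([-u[1],u[0]])
def box(r0,r1,w,z):return px(c,[[*(A+r*u+s*v),z] for r in(r0,r1) for s in(-w,w)]).round(0).tolist()
print("rib expected",box(.059,.089,.004,.025),"lever top expected",box(.057,.087,.006,.095))
im=cv2.resize(c["color"][170:260,350:460],None,fx=5,fy=5,interpolation=cv2.INTER_CUBIC);cv2.imwrite("pics/w3b.png",im[:,:,::-1])
```

```text
[0.6193341  0.15637805 0.28025082]
rib expected [[376.0, 206.0], [377.0, 198.0], [408.0, 205.0], [408.0, 197.0]] lever top expected [[395.0, 237.0], [396.0, 221.0], [437.0, 236.0], [438.0, 220.0]]
```

View pics/w3b.png

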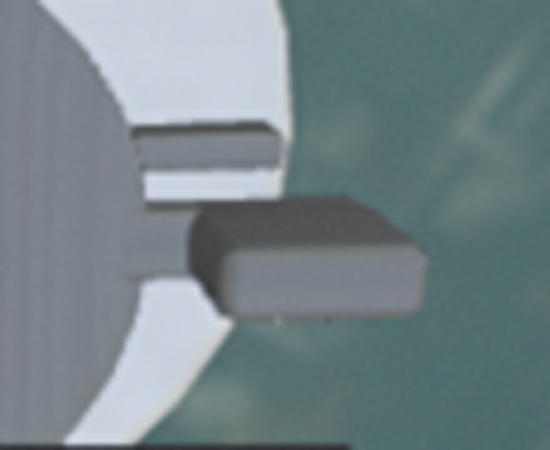

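The crop shows the rib at rows 196.5–204 (expected about 197.5–205.5) and the lever's top at rows 219–233.5 (expected 220.5–236.5). The lever is over the rib to about 1°. Handing in.

```bash
python3 -c "from bench import hand_in;print(hand_in())"
```

```text
the job is handed in; nothing more can be done
None
```

The job is handed in: the collar is locked to within about 1° of the rib, and the thumbscrew was seated, backed off to about 1.55 rad and is still gripped at 25 N; hand-in returned no verdict.

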